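# Shim a microscope base level

## Task

The microscope base plate on the bench has lost its front foot, so its narrow toe sits low. Lay the spirit level flat on the plate, lengthwise from toe to heel, and let go of it; then push the wedge shim, thin end first, under the low toe until the bubble rests centred between the two lines. Leave the level on the plate and the wedge under the toe, and do not disturb the other things on the bench.

Things in the scene. Friction and masses are not known exactly. Their poses are not given: they have to be found in the camera images.
- base: Microscope base: two rubber feet fixed to the bench, 105 mm from the origin towards the heel, carry a T-shaped bare aluminium plate that rocks on them. Origin: middle of the plate's length and width, 17 mm below its underside when level, up to 2 mm above or below the bench. x runs from toe to heel, z up. Plate 280 x 200 x 14 mm, 1.0 to 1.6 kg, ends at x = -150 (toe edge) and +130 mm.
- plate_top (a point): Point on the plate's top, on its centre line, 45 mm from the base's origin towards the toe. Tilts with the plate; x points from toe to heel. The top is flat and clear from 105 mm on its toe side to 107 mm on its heel side, where a round dark boss 12 mm high and 56 mm across stands. The narrow toe part is 100 mm wide, 160 mm long.
- toe (a point): Middle of the lower front edge of the toe, 150 mm from the base's origin: the wedge goes in under it, moving along the plate's +x. At the start it hangs 4 to 9 mm over the bench; it is 15 to 19 mm over it when the plate is level.
- plate (a joint): Tilt of the plate about its heel feet, rad: 0 is level, -0.042 is the start (toe down on its stop), positive is toe too high (stop at 0.03).
- level: Spirit level: black bar 150 mm long (x), 28 mm wide (y), 24 mm high, 0.16 kg, with a yellow-green vial (84 mm long) along its top, standing 5.5 mm proud. Two black rings round the vial, 29.6 mm apart, are the lines. Origin: centre of the underside. Either end may point to the heel.
- bubble (a joint): Place of the 20 mm long white bubble along the level's own x, m: 0 is centred, the stops are at -0.022 and +0.022. It runs to the higher end, about 9 mm for each degree of tilt, and needs about 1 s to settle. Lying on the bench it reads 0.
- wedge: Grey plastic wedge shim, 0.07 to 0.12 kg: 120 mm long (x), 44 mm wide (y), 3 mm thick at the thin end (+x), rising 1 in 5 to 27 mm at the thick end (-x), whose end face is upright and flat. Origin: centre of the underside. Lies flat before the toe, thin end roughly towards it. Pushing it under the toe takes about 5 to 14 N; it stays where it is left.
- slide_box: Bystander: blue box with a grey lid, 102 x 77 x 34 mm; origin at the centre of its underside.
- reagent: Bystander: brown bottle, 56 mm across, 110 mm high; origin at the centre of its underside.
- beaker: Bystander: white cup, 60 mm across, 70 mm high; origin at the centre of its underside.
Things that resemble listed ones, but are neither listed nor needed, are in the scene too. Leave any purple or red look-alike of the wedge alone.

How it is judged:
On the way:
1. the level lies on the plate, toe to heel, let go, while the toe is still down (z of level in the frame of plate_top between -0.004 and 0.004 m and x of level in the frame of plate_top between -0.09 and 0.09 m and y of level in the frame of plate_top between -0.08 and 0.08 m and angle between the x axis of level and the x axis of plate_top, either way round below 0.35 rad and contact force between level and base above 0.2 N and contact force between level and the fingers below 0.05 N and value of joint plate below -0.034 rad), for 0.2 s.
At the end, for the whole second after the job is handed in: Level flat on the plate, let go, within 20 deg of toe-to-heel, centre within 90 mm along and 80 mm across of the clear area's middle; bubble within 4.2 mm of centre, plate within 0.0085 rad of level; wedge flat, thin end under the toe (within 0.5 rad of square), carrying it; all at rest (z of level in the frame of plate_top between -0.004 and 0.004 m and x of level in the frame of plate_top between -0.09 and 0.09 m and y of level in the frame of plate_top between -0.08 and 0.08 m and angle between the x axis of level and the x axis of plate_top, either way round below 0.35 rad and contact force between level and base above 0.2 N and contact force between level and the fingers below 0.05 N and value of joint bubble between -0.0042 and 0.0042 m and value of joint plate between -0.0085 and 0.0085 rad and contact force between wedge and base above 1 N and x of wedge in the frame of toe between -0.06 and 0.06 m and angle between the x axis of wedge and the x axis of toe, either way round below 0.5 rad and angle between wedge's own z axis and vertical below 0.06 rad and linear speed of each of level, wedge below 0.01 m/s); the robot touches nothing.
It fails at once if a bystander (box, bottle or cup) was moved more than 25 mm or tipped (distance of any of slide_box, reagent, beaker from where it was at the start of the episode above 0.025 m or angle between any of slide_box, reagent, beaker's own z axis and vertical above 0.3 rad).
It also fails if it takes over 58 s, if anything falls off the work surface, if the arm or the gripper's body presses on something with over 40 N, if the wrist force passes 120 N, or if a joint passes its speed limit or range.

## Robot

A 7-joint arm with a two-finger parallel gripper is mounted at the origin on the work surface. World frame = base frame: x ahead of the robot, y to its left, z up, the work surface at z = 0. Lengths are in m, angles in rad, forces in N, time in s.
With the tool pointing down it reaches from about 0.425 to 0.925 m from the base axis. Payload 6.8 kg.
Tool frame: the origin (TCP) lies on the mounting face of the last link; the fingertips stand 173 mm ahead of it and the grasp point (between the pads) lies 155 mm ahead of it; z points along the fingers, y is the line along which they close (so a half turn about z gives the same grasp; the last joint's range is limited). The gripper opens to 85 mm and grips with 20 to 120 N. Pads are 22 mm wide; open, the fingers measure 114 mm over their backs; the gripper's body (76 mm by 85 mm) begins 54 mm behind the grasp point. The pads swing forward as they close: fully open they stand 13 mm farther back than shut.
Start: joints at [-1.31, 0.477, 0.022, 1.555, -0.011, 1.109, -0.083], TCP at [0.243, 0.63, 0.405] pointing down, gripper open.
Joint ranges: [-2.96, 2.96], [-0.34, 2.1], [-1.41, 1.46], [0.24, 2.44], [-1.37, 4.51], [0.17, 1.92], [-2.96, 2.96]. Speed limits (rad/s): [2.39, 2.39, 3.14, 3.14, 3.14, 3.14, 3.14].

## Interface

Orientations are given as a unit quaternion [w, x, y, z].
In Python, from station import bot gives the robot as it stands. The module is installed in compiled form; this text tells all that it offers.
- The arm moves only by the shell command python3 -m pendant 'ROWS' [FORCE]. ROWS is JSON, a list of rows, each a list of 5 numbers: the finger opening in m, from 0 to 0.0854, then the shift along the tool's x, y, z in m, then the turn about the tool's z in degrees. In form: [[jaw, x, y, z, yaw], ...]. A call has 1 to 12 rows; each row shifts and turns the commanded pose from where the row before left it, along the tool's axes as they then stand; what a row does not reach is not made up. A row lasts 1/12 s, in which the tool goes at most 41.7 mm and 7.16 degrees, less where a joint would pass 70% of its speed; a pose out of reach is approached as far as the arm can. A call with a gripper value outside its range is refused whole. The fingers move at their own pace and stop on an object; FORCE is the grip in N (left out, the last holds). Time passes only in rows, so rows that do not move let the fingers close. It gives the time, the measured TCP pose, the force, the opening and the grip force at its end, in the units of the state.
- bot.get_obs(): the state, without advancing time (a new reading comes with each control period).
- bot.read_camera(name): name is "side" or "top" or "wrist"; returns (picture, depth): 480x640x3 uint8, blue, green, red; 480x640 float32, m along the optical axis (not along the pixel's ray), 0 where there is no reading.
- bot.camera_model(name): a dict with "intrinsics" (3x3 intrinsics, pixels), "dist_coeffs" ([k1, k2, p1, p2, k3] as OpenCV has them; the pictures are not rectified), "R" (3x3) and "t" (3): a world point X has camera coordinates R X + t. Camera axes: x right, y down, z forward; pixel columns grow to the right and rows downward; lengths in m; the calibration is good to about 2 mm. A picture is of the moment at which its call begins: read the wrist's pose just before it. camera_model takes no time and is no camera call; for the wrist camera it gives the pose at the moment of the call.
- bot.hand_in(): hands the job in; it is judged then, once.
Trained networks look in the newest picture that a camera, given by its name, has taken for a name from the list of things; names that differ only in an ending like _2 or _b are one class to them, and where a whole thing is asked for, a point or a joint stands for the part that bears it (a point fixed in the world has none). Each returns a list of dicts, best first, with "score" (0 to 1); they miss things now and then, are a little off and sometimes report something else, mostly with a low value. They report only what shows in the picture. A call takes as long as a camera call. They do not tell look-alikes from the thing itself.
- bot.boxes_of(name, camera): "at" ([column, row] in pixels, amid what is visible of it).
- bot.trace(name, camera): "mask" (480x640 bool, what is visible of it) and "at" ([column, row] in pixels, amid what is visible of it).
- bot.pinpoint(name, camera): "at" ([column, row] in pixels: a listed point, or the origin of a listed thing).
The state is a dict: "t": time; "q": joint angles; "joint_vel": joint speeds; "joint_torque": joint torques, N m; "eef_pos": TCP position; "tool_rot": TCP orientation; "contact_force": force on the tool from outside, world axes, zero at the start; "torque": the same for the moment, N m; "gripper_width": opening from 0.0 (shut) to 1.0 (fully open); "grasp_force": force on a finger pad.
Only numpy, scipy, OpenCV 4.12 (cv2) and the standard library are available. Lean on these libraries where they do the work, as an engineer would, in place of code of your own. Each camera call takes 0.05 s, during which the arm holds its last target. There are 200 camera calls.

## Working session

There is one attempt and no reset: what is moved stays moved. The work goes in short steps, Python scripts to look and compute and a shell command to move; the robot and the scene stay as the last step left them, time stands still between calls to the robot, and variables do not carry over. Pictures are saved under pics/ and viewed, at most 10 in all, crops included, and the job is handed in when it is done.

```bash
mkdir -p pics; cat > h.py <<'E'
import numpy as np,cv2
from station import bot
def rays(cam,pts,m=None):
    m=m or bot.camera_model(cam);K=np.array(m["intrinsics"]);D=np.array(m["dist_coeffs"])
    p=cv2.undistortPoints(np.array(pts,float).reshape(-1,1,2),K,D).reshape(-1,2)
    R=np.array(m["R"]);t=np.array(m["t"]).ravel()
    return p,R,t
def at_z(cam,pts,z,m=None):
    p,R,t=rays(cam,pts,m);c=-R.T@t
    d=np.c_[p,np.ones(len(p))]@R
    return c+d*((z-c[2])/d[:,2])[:,None]
def cloud(cam,depth,mask,m=None):
    v,u=np.nonzero(mask&(depth>0));p,R,t=rays(cam,np.c_[u,v],m)
    P=np.c_[p,np.ones(len(p))]*depth[v,u][:,None]
    return (P-t)@R
E
python3 - <<'E'
from h import *
o=bot.get_obs();print(o['t'],o['eef_pos'],o['tool_rot'],o['contact_force'])
for c in("top","side"):
    im,d=bot.read_camera(c);cv2.imwrite(f"pics/{c}0.png",im);np.save(f"{c}0.npy",d)
    for n in("base","level","wedge","slide_box","reagent","beaker"):
        for r in bot.trace(n,c)[:4]:
            P=cloud(c,d,r["mask"])
            print(c,n,round(r["score"],2),np.round(r["at"]),len(P),np.round(np.median(P,0),3) if len(P) else '', np.round(np.percentile(P,[1,99],axis=0),3).tolist() if len(P) else '')
    for n in("toe","plate_top","level","wedge"):
        for r in bot.pinpoint(n,c)[:3]: print(c,'pin',n,round(r["score"],2),np.round(r["at"]),np.round(at_z(c,[r["at"]],{"toe":.007,"plate_top":.027,"level":0,"wedge":0}[n]),3))
E
```

```text
0.0 [0.24322005 0.62935516 0.4037094 ] [-9.19393887e-05  1.83324729e-01  9.83051966e-01 -9.31292739e-04] [-0.52280221  0.0335389   0.27687737]
top base 0.58 [298. 231.] 5877 [0.574 0.103 0.026] [[0.476, -0.072, 0.002], [0.669, 0.202, 0.043]]
top level 0.57 [479. 252.] 755 [ 0.527 -0.366  0.023] [[0.457, -0.401, -0.003], [0.597, -0.333, 0.031]]
top wedge 0.95 [393. 227.] 782 [ 0.591 -0.148  0.014] [[0.563, -0.205, -0.0], [0.619, -0.089, 0.028]]
top wedge 0.78 [446. 319.] 856 [ 0.361 -0.275  0.013] [[0.317, -0.331, -0.002], [0.402, -0.219, 0.028]]
top wedge 0.69 [405. 173.] 742 [ 0.741 -0.181  0.013] [[0.684, -0.221, -0.004], [0.803, -0.141, 0.027]]
top wedge 0.19 [335. 169.] 484 [0.741 0.017 0.037] [[0.703, -0.01, -0.001], [0.76, 0.044, 0.072]]
top slide_box 0.71 [176. 238.] 1178 [0.543 0.425 0.033] [[0.492, 0.38, 0.003], [0.6, 0.476, 0.038]]
top reagent 0.88 [206. 290.] 528 [0.419 0.33  0.075] [[0.392, 0.312, -0.002], [0.448, 0.368, 0.113]]
top beaker 0.74 [335. 170.] 491 [0.741 0.016 0.036] [[0.703, -0.012, -0.003], [0.76, 0.044, 0.072]]
top pin toe 0.66 [369. 234.] [[ 0.576 -0.08  
[... 953 characters left out ...]
6]]
side slide_box 0.79 [278. 165.] 822 [0.542 0.41  0.031] [[0.49, 0.376, -0.0], [0.603, 0.468, 0.036]]
side reagent 0.62 [239. 180.] 703 [0.418 0.321 0.056] [[0.393, 0.31, -0.002], [0.449, 0.401, 0.11]]
side beaker 0.9 [396. 227.] 751 [0.729 0.004 0.047] [[0.704, -0.014, -0.002], [0.771, 0.045, 0.07]]
side pin toe 0.51 [278. 170.] [[0.545 0.407 0.007]]
side pin plate_top 0.67 [334. 244.] [[0.574 0.021 0.027]]
side pin plate_top 0.63 [242. 190.] [[0.419 0.315 0.027]]
side pin level 0.56 [387. 398.] [[ 0.528 -0.374  0.   ]]
side pin wedge 0.89 [372. 299.] [[ 0.598 -0.147  0.   ]]
side pin wedge 0.76 [282. 378.] [[ 0.361 -0.269  0.   ]]
side pin wedge 0.61 [436. 295.] [[ 0.735 -0.187  0.   ]]
```

View pics/top0.png

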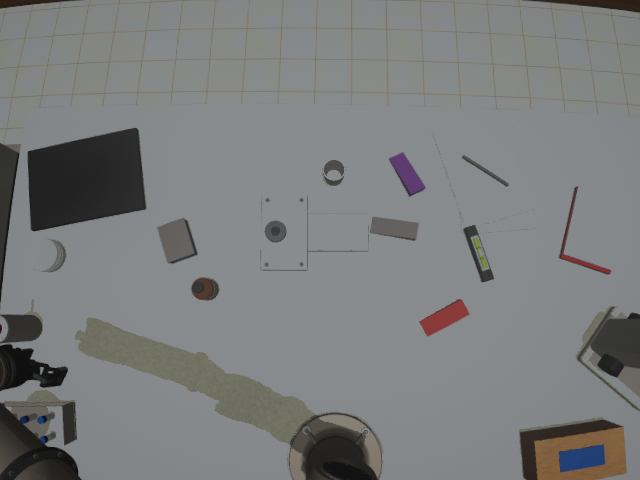

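View pics/side0.png

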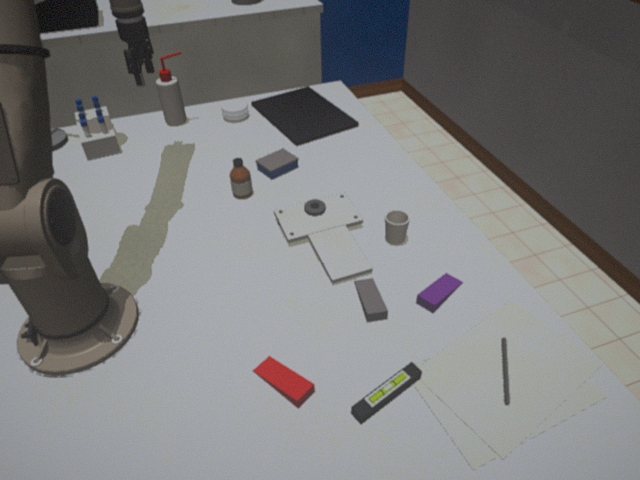

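Top view: T-plate (toe end at about 369,232), grey wedge in front of it at (394,228), level at (479,252), cup (334,172), purple (407,174) and red (445,318) decoys.

```bash
cat >> h.py <<'E'
def fit(P,zmin):
    Q=P[P[:,2]>zmin][:,:2].astype(np.float32)
    (c,s,a)=cv2.minAreaRect(Q);b=cv2.boxPoints((c,s,a))
    e=b[1]-b[0];f=b[2]-b[1];l=e if np.hypot(*e)>np.hypot(*f) else f
    return np.round(c,4),np.round(s,4),round(float(np.degrees(np.arctan2(l[1],l[0]))),1)
def tip(o=None,l=.155):
    from scipy.spatial.transform import Rotation as Ro
    o=o or bot.get_obs();q=np.array(o['tool_rot']);R=Ro.from_quat(q[[1,2,3,0]]).as_matrix()
    return np.array(o['eef_pos'])+R[:,2]*l,R
def delta(xyz):  # grasp-point goal -> shift in tool axes
    p,R=tip();return R.T@(np.array(xyz)-p)
E
python3 - <<'E'
from h import *
for c in("top","side"):
    im,d=bot.read_camera(c)
    r=bot.trace("level",c)[0];P=cloud(c,d,r["mask"]);print(c,'level',fit(P,.012))
    r=[r for r in bot.trace("wedge",c) if abs(cloud(c,d,r["mask"])[:,1].mean()+.15)<.03 and abs(cloud(c,d,r["mask"])[:,0].mean()-.59)<.03][0]
    P=cloud(c,d,r["mask"]);print(c,'wedge',fit(P,-.01))
    for y in np.arange(-.2,-.09,.02):print(round(y,2),np.round(np.percentile(P[abs(P[:,1]-y)<.005],[10,50,90],axis=0)[:,2],4))
    r=bot.trace("base",c)[0];P=cloud(c,d,r["mask"]);T=P[(P[:,2]>.01)&(P[:,1]<.04)&(P[:,2]<.04)];print(c,'toe part',fit(T,.01))
    Q=P[(P[:,2]>.01)&(P[:,2]<.05)];print('plate',fit(Q,.01))
    T=P[(abs(P[:,0]-.575)<.03)&(P[:,1]<.06)&(P[:,2]>.012)];A=np.c_[T[:,:2],np.ones(len(T))];print(np.linalg.lstsq(A,T[:,2],rcond=None)[0])
print(bot.camera_model("top")["t"],bot.camera_model("wrist"))
p,R=tip();print(p,R)
E
```

```text
top level (array([ 0.5289, -0.3681]), array([0.1484, 0.03  ]), 18.1)
top wedge (array([ 0.5918, -0.1458]), array([0.1157, 0.0452]), 79.0)
-0.2 [0.0209 0.0237 0.0256]
-0.18 [0.0157 0.0196 0.0238]
-0.16 [0.0112 0.0168 0.0194]
-0.14 [0.0092 0.0118 0.0155]
-0.12 [0.0053 0.0085 0.0123]
-0.1 [0.0017 0.0048 0.0076]
top toe part (array([ 0.5784, -0.0183]), array([0.1007, 0.1159]), -87.8)
plate (array([0.5759, 0.064 ]), array([0.2003, 0.2811]), -88.3)
[-0.00375742  0.04444351  0.02374726]
side level (array([ 0.5286, -0.3704]), array([0.1506, 0.0293]), 18.2)
side wedge (array([ 0.5922, -0.1479]), array([0.1209, 0.0452]), 81.9)
-0.2 [0.0051 0.0219 0.0254]
-0.18 [0.0184 0.0203 0.022 ]
-0.16 [0.014  0.0162 0.018 ]
-0.14 [0.0094 0.0126 0.0148]
-0.12 [0.0066 0.0086 0.0097]
-0.1 [0.0025 0.0045 0.0062]
side toe part (array([ 0.5784, -0.0198]), array([0.1002, 0.122 ]), -88.1)
plate (array([0.577 , 0.0615]), array([0.2013, 0.2845]), -88.2)
[-0.00246886  0.04601573  0.02268959]
[0.03573653 0.56593343 1.1193675 ] {'intrinsics': array([[360.70969651,   0.        , 319.50985056],
       [  0.        , 360.70969651, 242.72438152],
       [  0.        ,   0.        ,   1.        ]]), 'dist_coeffs': array([0.00659239, 0.        , 0.        , 0.        , 0.        ]), 'R': array([[ 3.60143769e-01,  9.32896729e-01,  3.97658372e-04],
       [ 8.86391762e-01, -3.42323421e-01,  3.11647751e-01],
       [ 2.90871295e-01, -1.11885514e-01, -9.50197622e-01]]), 't': array([-0.67477127, -0.04117757,  0.37935554])}
[0.24332226 0.62964573 0.24974298] [[-9.32765183e-01  3.60484554e-01 -1.63341796e-05]
 [ 3.60484552e-01  9.32765180e-01  7.98729218e-05]
 [ 4.40289086e-05  6.86144611e-05 -9.99999997e-01]]
```

```bash
python3 -m pendant '[[0.06,-0.032,-0.025,0,0],[0.06,-0.032,-0.025,0,0],[0.06,-0.032,-0.025,0,0],[0.06,-0.032,-0.025,0,0],[0.06,-0.032,-0.025,0,0],[0.06,-0.032,-0.025,0,0],[0.06,-0.032,-0.025,0,0],[0.06,-0.032,-0.025,0,0],[0.06,-0.032,-0.025,0,0],[0.06,-0.032,-0.025,0,0],[0.06,-0.032,-0.025,0,0],[0.06,-0.032,-0.025,0,0]]' 40
python3 -c "
from h import *
print(np.round(bot.get_obs()['q'],2),delta([.529,-.369,.2]))"
```

```text
t: 2.5
eef_pos: [0.494, 0.2095, 0.4051]
tool_rot: [0.0, 0.183, 0.983, 0.0]
contact_force: [1.5, 1.4, 1.5]
gripper_width: 0.699
grasp_force: 0.0
[-0.69  0.25  0.21  1.9  -0.06  1.    0.74] [-0.24103803 -0.52715483  0.04979375]
```

```bash
python3 -m pendant '[[0.06,-0.017,-0.037,0,0],[0.06,-0.017,-0.037,0,0],[0.06,-0.017,-0.037,0,0],[0.06,-0.017,-0.037,0,0],[0.06,-0.017,-0.037,0,0],[0.06,-0.017,-0.037,0,0],[0.06,-0.017,-0.037,0,0],[0.06,-0.017,-0.037,0,0],[0.06,-0.017,-0.037,0,0],[0.06,-0.017,-0.037,0,0],[0.06,-0.017,-0.037,0,0],[0.06,-0.017,-0.037,0,0]]'
python3 -m pendant '[[0.06,0,0,0.005,7.1],[0.06,0,0,0.005,7.1],[0.06,0,0,0.005,7.1],[0.06,0,0,0.005,7.1],[0.06,0,0,0.005,7.1],[0.06,0,0,0.005,7.1],[0.06,0,0,0.005,7.1],[0.06,0,0,0.005,7.1],[0.06,0,0,0.005,7.1],[0.06,0,0,0.005,7.1],[0.06,0,0,0,7.1],[0.06,0,0,0,7.1]]'
python3 -m pendant '[[0.06,0,0,0,7],[0.06,0,0,0,7],[0.06,0,0,0,7],[0.06,0,0,0,7],[0.06,0,0,0,7],[0.06,0,0,0,7],[0.06,0,0,0,7],[0.06,0,0,0,7],[0.06,0,0,0,0],[0.06,0,0,0,0]]'
python3 - <<'E'
from h import *
p,R=tip();print(np.round(bot.get_obs()['q'],2),p,np.degrees(np.arctan2(R[1,0],R[0,0])),delta([.529,-.369,.018]))
im,d=bot.read_camera("wrist");m=bot.camera_model("wrist");cv2.imwrite("pics/w1.png",im)
for r in bot.trace("level","wrist")[:2]:
    P=cloud("wrist",d,r["mask"],m);print(r["score"],len(P),fit(P,.012),np.percentile(P[:,2],[5,50,95]))
E
```

```text
t: 3.5
eef_pos: [0.5234, -0.2782, 0.405]
tool_rot: [0.0, 0.183, 0.983, 0.0]
contact_force: [0.2, 0.3, 0.3]
gripper_width: 0.705
grasp_force: 0.0
t: 4.5
eef_pos: [0.5236, -0.2761, 0.3544]
tool_rot: [-0.0, 0.802, 0.597, -0.0]
contact_force: [0.4, 0.2, -0.6]
gripper_width: 0.706
grasp_force: 0.0
t: 5.33
eef_pos: [0.5238, -0.2761, 0.3545]
tool_rot: [0.0, 0.988, 0.156, -0.0]
contact_force: [-0.0, 0.2, -0.1]
gripper_width: 0.703
grasp_force: 0.0
[-0.35  0.61  1.04  1.86 -0.61  1.04 -0.31] [ 0.52371023 -0.27613228  0.19954895] 17.900087837216546 [-0.02340861  0.08995704  0.18158244]
0.83 5624 (array([ 0.5277, -0.3523]), array([0.1448, 0.0621]), 18.2) [0.00797338 0.02413532 0.02927778]
```

```bash
python3 -m pendant '[[0.06,-0.008,0.03,0,0],[0.06,-0.008,0.03,0,0],[0.06,-0.007,0.03,0,0],[0.06,0,0,0.04,0],[0.06,0,0,0.04,0],[0.06,0,0,0.04,0],[0.06,0,0,0,0]]'
python3 - <<'E'
from h import *
print(delta([.5288,-.3692,.02]),np.round(bot.get_obs()['q'],2))
im,d=bot.read_camera("wrist");m=bot.camera_model("wrist");cv2.imwrite("pics/w2.png",im)
E
```

```text
t: 6.02
eef_pos: [0.5271, -0.3666, 0.2276]
tool_rot: [-0.004, 0.988, 0.155, -0.004]
contact_force: [-0.8, 1.9, -0.6]
gripper_width: 0.702
grasp_force: 0.0
[0.00213164 0.00499142 0.05254939] [-0.06  0.81  0.85  1.8  -0.77  0.91 -0.11]
```

View pics/w2.png

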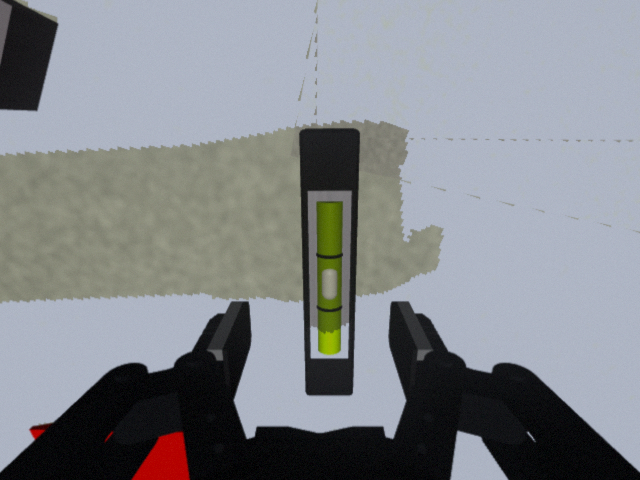

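The wrist view shows the level at columns 303–358, between the pads at about 245 and 395, with the bubble centred at row 283. I'm going down to grip it.

```bash
python3 -m pendant '[[0.06,0.001,0.003,0.026,0],[0.06,0,0,0.026,0],[0.06,0,0,0,0],[0.0,0,0,0,0],[0.0,0,0,0,0],[0.0,0,0,0,0],[0.0,0,0,0,0],[0.0,0,0,0,0],[0.0,0,0,0,0]]' 40
python3 -m pendant '[[0.0,0,0,-0.03,0],[0.0,0,0,-0.04,0],[0.0,0,0,-0.04,0],[0.0,0,0,0,0]]'
python3 - <<'E'
from h import *
u=np.array([-.031,.9995]);c=np.array([.5765,.063])-10*0*u
o=c+u*.010; g=o-u*.045+u*.02
print('goal',g,delta([*g,.11]),bot.get_obs()['q'].round(2) if hasattr(bot.get_obs()['q'],'round') else bot.get_obs()['q'])
E
```

```text
t: 6.82
eef_pos: [0.5316, -0.3725, 0.1857]
tool_rot: [0.001, 0.988, 0.154, 0.002]
contact_force: [-0.3, 1.4, 7.1]
gripper_width: 0.313
grasp_force: 40.8
t: 7.15
eef_pos: [0.5319, -0.3745, 0.3019]
tool_rot: [0.005, 0.988, 0.153, 0.005]
contact_force: [0.3, -2.2, -1.5]
gripper_width: 0.311
grasp_force: 40.2
goal [0.576965  0.0480075] [ 0.16935029 -0.39105085  0.03417567] [-0.1   0.74  0.93  1.75 -0.7   1.   -0.16]
```

```bash
python3 -m pendant '[[0.0,0.0155,-0.0355,0,0],[0.0,0.0155,-0.0355,0,0],[0.0,0.0155,-0.0355,0,0],[0.0,0.0155,-0.0355,0,0],[0.0,0.0155,-0.0355,0,0],[0.0,0.0155,-0.0355,0,0],[0.0,0.0155,-0.0355,0,0],[0.0,0.0155,-0.0355,0,0],[0.0,0.0155,-0.0355,0,0],[0.0,0.0155,-0.0355,0,0],[0.0,0.0155,-0.0355,0,0],[0,0,0,0,0]]'
python3 -m pendant '[[0.0,0,0,0,-7],[0.0,0,0,0,-7],[0.0,0,0,0,-7],[0.0,0,0,0,-7],[0.0,0,0,0,-7],[0.0,0,0,0,-7],[0.0,0,0,0,-7],[0.0,0,0,0,-7],[0.0,0,0,0,-7],[0.0,0,0,0,-7],[0.0,0,0,0,-4],[0,0,0,0,0]]'
python3 - <<'E'
from h import *
p,R=tip();print(p,R[:,2],np.degrees(np.arctan2(R[1,0],R[0,0])),bot.get_obs()['grasp_force'],np.round(bot.get_obs()['q'],2))
print(delta([.577,.048,.11]))
im,d=bot.read_camera("side");
r=bot.trace("level","side")[0];P=cloud("side",d,r["mask"]);print(r["score"],fit(P,.05),np.percentile(P[:,2],[3,50,97]))
v,uu=np.nonzero(r["mask"]);print(uu.min(),uu.max(),v.min(),v.max())
cv2.imwrite("pics/s2.png",cv2.resize(im[100:340,200:520],(640,480)))
E
```

```text
t: 8.15
eef_pos: [0.576, 0.0619, 0.2927]
tool_rot: [-0.003, 0.987, 0.16, 0.001]
contact_force: [0.5, 1.1, -1.8]
gripper_width: 0.309
grasp_force: 40.3
t: 9.15
eef_pos: [0.5749, 0.0514, 0.294]
tool_rot: [0.0, 0.696, 0.718, 0.001]
contact_force: [-0.2, 0.6, -1.1]
gripper_width: 0.319
grasp_force: 40.3
[0.57518208 0.05155078 0.13895415] [ 1.88229988e-03  9.08971463e-04 -9.99997815e-01] 91.76335257371079 40.302754640579224 [-0.71  0.53  0.69  1.93 -0.45  0.84  0.25]
[-0.00362967  0.00165252  0.02895428]
0.56 (array([0.5737, 0.0459]), array([0.0301, 0.1478]), -87.9) [0.02564183 0.13043328 0.13676461]
314 347 187 231
```

View pics/s2.png

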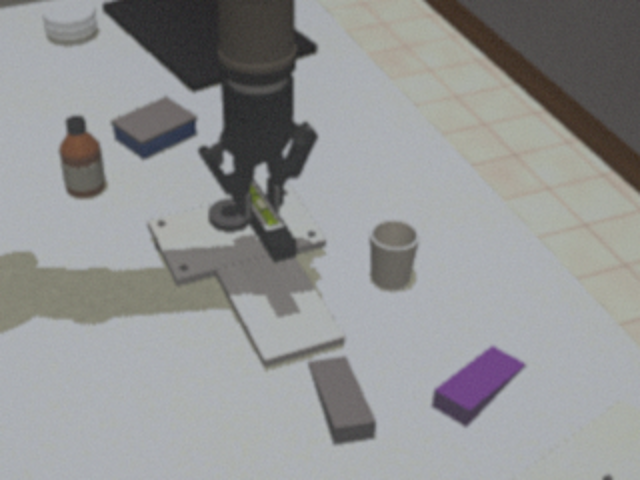

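The side view shows the level held over the plate, aligned toe to heel at about (265,230) in the crop, in front of the boss. I'm lowering it.

```bash
python3 -m pendant '[[0,0.0,0,0.025,0],[0,0,0,0.025,0],[0,0,0,0.018,0],[0,0,0,0.006,0],[0,0,0,0.0,0],[0,0,0,0.0,0]]'
python3 -m pendant '[[0,0.0,0,0.003,0],[0,0,0,0.0,0],[0,0,0,0.0,0]]'
python3 - <<'E'
from h import *
im,d=bot.read_camera("side")
r=bot.trace("level","side")[0];P=cloud("side",d,r["mask"]);print(r["score"],fit(P,.04),np.percentile(P[:,2],[3,50,97]))
E
```

```text
t: 9.75
eef_pos: [0.5751, 0.052, 0.2193]
tool_rot: [0.0, 0.697, 0.717, 0.0]
contact_force: [-0.2, 0.1, -1.3]
gripper_width: 0.314
grasp_force: 40.2
t: 10.0
eef_pos: [0.5751, 0.0523, 0.2164]
tool_rot: [0.0, 0.697, 0.717, 0.001]
contact_force: [0.4, 0.1, -2.2]
gripper_width: 0.311
grasp_force: 40.3
0.89 (array([0.5728, 0.0482]), array([0.0285, 0.1502]), -87.8) [0.03313926 0.05335175 0.05953564]
```

```bash
python3 -m pendant '[[0,0.0,0,0.003,0],[0,0,0,0.0,0],[0,0,0,0.0,0]]'
python3 -m pendant '[[0,0.0,0,0.002,0],[0,0,0,0.0,0],[0,0,0,0.0,0]]'
```

```text
t: 10.35
eef_pos: [0.5752, 0.0522, 0.213]
tool_rot: [0.0, 0.697, 0.717, 0.0]
contact_force: [0.5, 1.3, 1.6]
gripper_width: 0.313
grasp_force: 40.7
t: 10.6
eef_pos: [0.5751, 0.0518, 0.2109]
tool_rot: [0.0, 0.697, 0.717, 0.0]
contact_force: [1.2, -1.1, 3.2]
gripper_width: 0.313
grasp_force: 40.9
```

```bash
python3 -m pendant '[[0.036,0,0,0,0],[0.036,0,0,0,0],[0.05,0,0,0,0],[0.06,0,0,0,0],[0.06,0,0,0,0],[0.06,0,0,0,0]]'
python3 -m pendant '[[0.06,0,0,-0.02,0],[0.06,0,0,-0.04,0],[0.06,0,0,-0.04,0],[0.06,0,0,-0.03,0],[0.06,0,0,0,0],[0.06,0,0,0,0]]'
python3 - <<'E'
from h import *
for c in ("top","side"):
    im,d=bot.read_camera(c)
    r=bot.trace("level",c);
    if r:
        P=cloud(c,d,r[0]["mask"]);print(r[0]["score"],fit(P[P[:,2]<.08],.036),np.percentile(P[:,2],[3,50,97]))
    cv2.imwrite(f"pics/{c}3.png",im)
    for r in bot.trace("wedge",c):
        P=cloud(c,d,r["mask"])
        if abs(P[:,1].mean()+.15)<.03 and abs(P[:,0].mean()-.59)<.03:print(c,'wedge',fit(P,-.01))
p,R=tip();print(p,np.degrees(np.arctan2(R[1,0],R[0,0])),np.round(bot.get_obs()['q'],2))
a=np.radians(80.5);w=np.array([.592,-.147])-.04*np.array([np.cos(a),np.sin(a)]);print(w,delta([*w,.13]))
im=cv2.imread("pics/side3.png");cv2.imwrite("pics/s3.png",cv2.resize(im[150:330,230:470],(800,600),interpolation=cv2.INTER_CUBIC))
E
```

```text
t: 11.1
eef_pos: [0.5747, 0.0523, 0.2106]
tool_rot: [-0.0, 0.697, 0.717, -0.0]
contact_force: [0.6, -0.3, -0.4]
gripper_width: 0.704
grasp_force: 0.0
t: 11.6
eef_pos: [0.5753, 0.0522, 0.3425]
tool_rot: [0.001, 0.697, 0.717, 0.002]
contact_force: [0.2, -0.3, -0.6]
gripper_width: 0.706
grasp_force: 0.0
0.67 (array([ 0.5742, -0.0013]), array([0.0281, 0.0437]), -89.1) [0.02188939 0.04549956 0.05267141]
top wedge (array([ 0.5944, -0.1454]), array([0.124 , 0.0526]), 81.8)
0.96 (array([0.5732, 0.0557]), array([0.0299, 0.1676]), -88.6) [0.02263136 0.04600384 0.05396899]
side wedge (array([ 0.5971, -0.1482]), array([0.1219, 0.0534]), 80.5)
[0.57401759 0.05212188 0.18445973] 91.66570497270364 [-0.75  0.48  0.74  1.89 -0.4   0.92  0.2 ]
[ 0.5853981  -0.18645142] [-0.23876392  0.0045648   0.05462192]
```

View pics/s3.png

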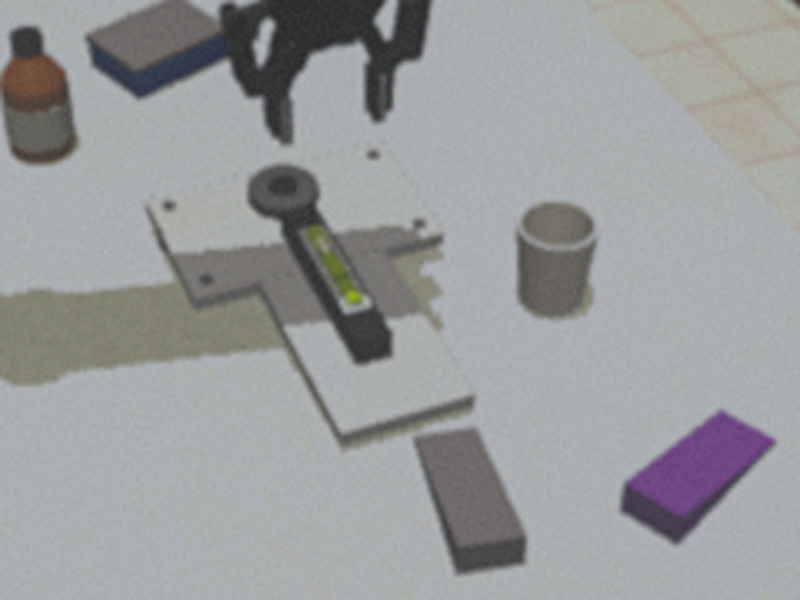

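The level lies free on the plate, clear of the boss (heel end at about (300,215) in the crop), and the wedge sits just before the toe. Next, the wedge.

```bash
python3 -m pendant '[[0.075,-0.04,0.001,0,0],[0.075,-0.04,0.001,0,0],[0.075,-0.04,0.001,0,0],[0.075,-0.04,0.001,0,0],[0.075,-0.04,0,0,0],[0.075,-0.039,0,0,0],[0.075,0,0,0.02,5.5],[0.075,0,0,0.03,5.2],[0.075,0,0,0,0],[0.075,0,0,0,0]]'
python3 - <<'E'
from h import *
p,R=tip();print(p,np.degrees(np.arctan2(R[1,0],R[0,0])),delta([.5865,-.1865,.032]),np.round(bot.get_obs()['q'],2))
im,d=bot.read_camera("wrist");cv2.imwrite("pics/w4.png",im);m=bot.camera_model("wrist")
for r in bot.trace("wedge","wrist")[:3]:
    P=cloud("wrist",d,r["mask"],m);print(r["score"],r["at"],np.median(P,0),fit(P,.002))
im,d=bot.read_camera("side")
r=bot.trace("level","side")[0];P=cloud("side",d,r["mask"])
T=P[(P[:,2]>.04)&(P[:,2]<.052)];print(len(T),np.polyfit(T[:,1],T[:,2],1),fit(P,.037))
E
```

```text
t: 12.73
eef_pos: [0.5851, -0.1861, 0.2889]
tool_rot: [-0.002, 0.76, 0.65, -0.002]
contact_force: [-0.4, -0.0, 0.2]
gripper_width: 0.88
grasp_force: 0.0
[ 0.58429148 -0.18599691  0.13388535] 81.11928142492208 [-0.00012381  0.00277027  0.10187279] [-0.31  0.61  0.73  1.84 -0.51  0.89  0.51]
0.79 [545.8, 200.3] [ 0.74248145 -0.17964619  0.01570428] (array([ 0.7506, -0.1855]), array([0.1208, 0.0559]), 27.6)
0.71 [46.7, 353.0] [ 0.3536978  -0.25012308  0.00881274] (array([ 0.4297, -0.2336]), array([0.2226, 0.0829]), 16.3)
0.65 [326.8, 175.9] [ 0.59696353 -0.1427957   0.01552613] (array([ 0.596, -0.151]), array([0.1317, 0.0439]), 80.7)
429 [0.03216787 0.04585606] (array([0.5734, 0.055 ]), array([0.0297, 0.1656]), -88.1)
```

View pics/w4.png

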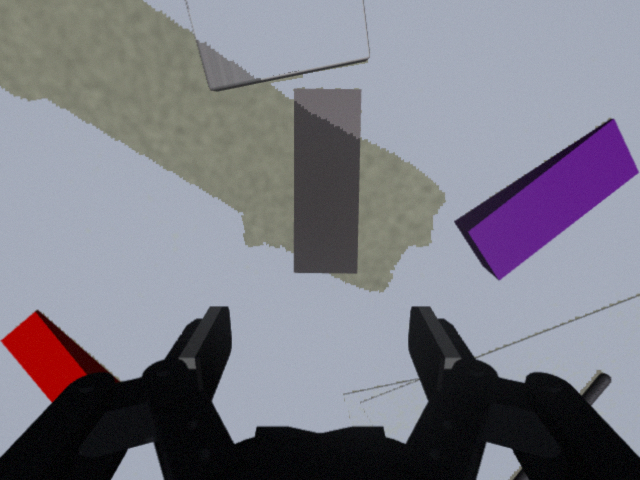

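The wedge is square to the jaws (columns 294–361, finger mid 320), with the toe edge at rows 60–90. I'm going down to grip it.

```bash
python3 -m pendant '[[0.075,0,0.003,0.035,0],[0.075,0,0,0.035,0],[0.075,0,0,0.03,0],[0.075,0,0,0,0],[0.0,0,0,0,0],[0.0,0,0,0,0],[0.0,0,0,0,0],[0.0,0,0,0,0],[0.0,0,0,0,0]]' 40
python3 -c "
from h import *
p,R=tip();print(p,np.degrees(np.arctan2(R[1,0],R[0,0])),np.round(bot.get_obs()['q'],2))"
```

```text
t: 13.68
eef_pos: [0.5897, -0.1877, 0.1938]
tool_rot: [0.002, 0.761, 0.649, 0.001]
contact_force: [-1.4, 0.9, 5.9]
gripper_width: 0.487
grasp_force: 39.8
[ 0.5904098  -0.18781389  0.03875243] 80.97518344499402 [-0.23  0.74  0.62  1.87 -0.63  0.73  0.59]
```

```bash
python3 -m pendant '[[0.0,0,0,-0.004,0],[0.0,0,0,0,-5.4],[0.0,0,0,0,-5.4],[0,0,0,0,0],[0,0,0,0,0]]'
python3 - <<'E'
from h import *
p,R=tip();print(p,np.degrees(np.arctan2(R[1,0],R[0,0])))
im,d=bot.read_camera("side");cv2.imwrite("pics/side5.png",im)
for r in bot.trace("wedge","side"):
    P=cloud("side",d,r["mask"]);print(r["score"],np.median(P,0),fit(P,-.01),np.percentile(P[:,2],[2,98]))
im,d=bot.read_camera("wrist");cv2.imwrite("pics/w5.png",im)
E
```

```text
t: 14.1
eef_pos: [0.589, -0.1872, 0.1959]
tool_rot: [0.001, 0.697, 0.717, 0.001]
contact_force: [-0.6, -0.2, -0.0]
gripper_width: 0.486
grasp_force: 40.5
[ 0.58931262 -0.18717149  0.04090504] 91.61536701467627
0.82 [ 0.36213198 -0.28929989  0.01370467] (array([ 0.3641, -0.2744]), array([0.0567, 0.1218]), -59.5) [0.00031477 0.02572708]
0.72 [ 0.59056353 -0.19694498  0.02089433] (array([ 0.5943, -0.1614]), array([0.1015, 0.0477]), 78.4) [-0.00016722  0.02878971]
0.58 [ 0.73207576 -0.19264712  0.01337857] (array([ 0.7446, -0.183 ]), array([0.1222, 0.0452]), 27.6) [0.00041102 0.02553107]
0.57 [0.55898779 0.09487043 0.02474366] (array([0.5828, 0.032 ]), array([0.2174, 0.4244]), -89.7) [0.00847285 0.04132133]
```

View pics/w5.png

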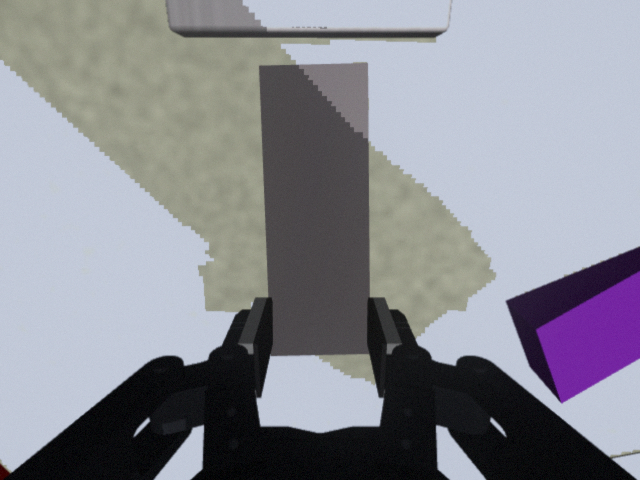

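The wedge is now square to the toe and centred (wedge mid column 315, toe mid 308). I'm pushing it in.

```bash
python3 -m pendant '[[0.0,0,0,0.003,0],[0,0,0,0,0],[0.0,0.006,0,0,0],[0.0,0.006,0,0,0],[0.0,0.006,0,0,0],[0.0,0.006,0,0,0],[0.0,0.006,0,0,0],[0,0,0,0,0],[0,0,0,0,0]]'
python3 -m pendant '[[0.0,0.006,0,0,0],[0.0,0.006,0,0,0],[0.0,0.006,0,0,0],[0,0,0,0,0],[0,0,0,0,0]]'
```

```text
t: 15.0
eef_pos: [0.5888, -0.1598, 0.1937]
tool_rot: [0.004, 0.697, 0.717, -0.0]
contact_force: [1.0, -5.7, 9.8]
gripper_width: 0.482
grasp_force: 42.7
t: 15.42
eef_pos: [0.5881, -0.1427, 0.1937]
tool_rot: [0.004, 0.697, 0.717, -0.0]
contact_force: [0.2, -7.5, 8.5]
gripper_width: 0.485
grasp_force: 42.6
```

```bash
python3 -m pendant '[[0.0,0.006,0,0,0],[0.0,0.006,0,0,0],[0.0,0.006,0,0,0],[0.0,0.006,0,0,0],[0,0,0,0,0],[0,0,0,0,0]]'
cat > look.py <<'E'
from h import *
import sys
im,d=bot.read_camera("side");cv2.imwrite(f"pics/side_{sys.argv[1]}.png",im)
r=bot.trace("base","side")[0];P=cloud("side",d,r["mask"])
T=P[(abs(P[:,0]-.575)<.045)&(P[:,1]<.14)&(P[:,1]>-.07)&(P[:,2]>.012)&(P[:,2]<.036)]
print('plate slope',np.polyfit(T[:,1],T[:,2],1))
L=bot.trace("level","side")
if L:
    P=cloud("side",d,L[0]["mask"]);print('level',L[0]["score"],fit(P,.04));v,u=np.nonzero(L[0]["mask"]);y,x=v.mean(),u.mean()
    c=im[int(y)-30:int(y)+30,int(x)-40:int(x)+40];cv2.imwrite(f"pics/crop_{sys.argv[1]}.png",cv2.resize(c,(800,600),interpolation=cv2.INTER_CUBIC))
im,d=bot.read_camera("wrist");cv2.imwrite(f"pics/wrist_{sys.argv[1]}.png",im)
E
python3 look.py 6
```

```text
t: 15.92
eef_pos: [0.5874, -0.1187, 0.1937]
tool_rot: [0.004, 0.698, 0.717, -0.0]
contact_force: [-0.5, -7.6, 8.9]
gripper_width: 0.487
grasp_force: 42.7
plate slope [0.0107842  0.02730199]
level 0.88 (array([0.5731, 0.049 ]), array([0.0287, 0.1499]), -88.1)
```

View pics/wrist_6.png

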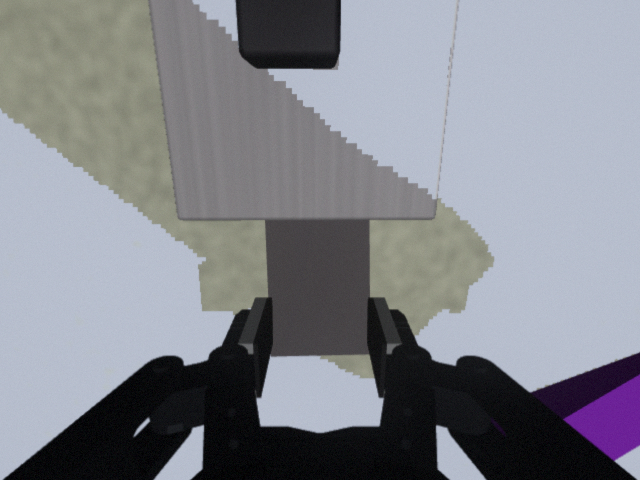

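The wedge is well in under the toe edge (row 218) and the level hasn't shifted. The slope is about 0.011 rad, so roughly 13 mm more is needed.

```bash
python3 -m pendant '[[0.0,0.006,0,0,0],[0.0,0.006,0,0,0],[0,0,0,0,0],[0,0,0,0,0],[0,0,0,0,0],[0,0,0,0,0],[0,0,0,0,0],[0,0,0,0,0],[0,0,0,0,0],[0,0,0,0,0],[0,0,0,0,0],[0,0,0,0,0]]'
python3 look.py 7
```

```text
t: 17.12
eef_pos: [0.587, -0.1069, 0.1937]
tool_rot: [0.004, 0.698, 0.716, -0.0]
contact_force: [-0.8, -7.8, 9.4]
gripper_width: 0.484
grasp_force: 42.7
plate slope [-0.00016336  0.02900387]
level 0.59 (array([0.5659, 0.0105]), array([0.2367, 0.0441]), 82.7)
```

View pics/crop_7.png

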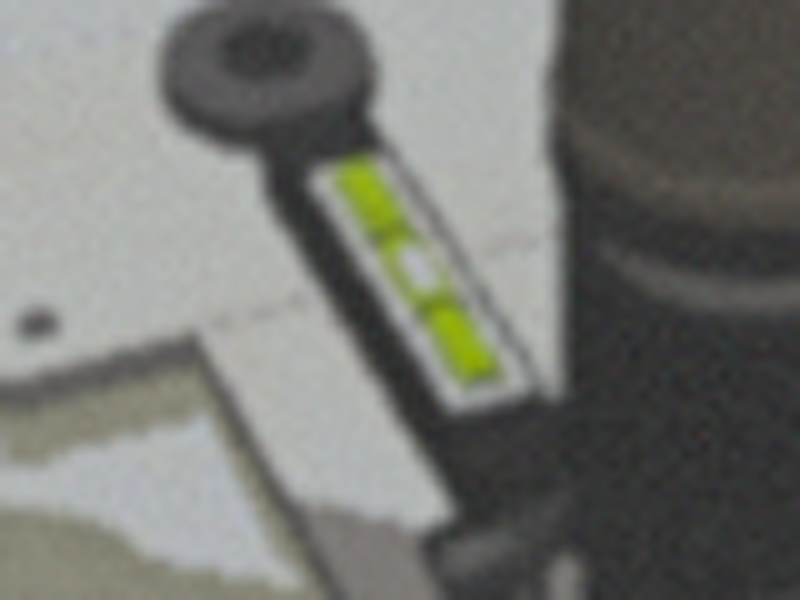

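The bubble (415,267) sits about midway between the rings (395,230) and (430,300). I'm letting go and backing off.

```bash
python3 -m pendant '[[0.05,0,0,0,0],[0.055,0,0,0,0],[0.07,0,0,0,0],[0.075,0,0,0,0],[0.075,0,0,0,0],[0.075,-0.002,0,-0.02,0],[0.075,-0.01,0,-0.035,0],[0.075,-0.02,0,-0.035,0],[0.075,-0.02,0,-0.035,0],[0.075,0,0,-0.03,0],[0.075,0,0,0,0],[0.075,0,0,0,0]]'
python3 -m pendant '[[0.075,0.035,0,-0.02,0],[0.075,0.035,0,0,0],[0.075,0.035,0,0,0],[0.075,0,0,0,0],[0.075,0,0,0,0],[0.075,0,0,0,0],[0.075,0,0,0,0],[0.075,0,0,0,0]]'
python3 look.py 8
python3 - <<'E'
from h import *
print(bot.get_obs()['contact_force'])
im,d=bot.read_camera("side")
for n in("slide_box","reagent","beaker"):print(n,[np.round(np.median(cloud("side",d,r["mask"]),0),3) for r in bot.trace(n,"side")[:1]])
E
```

```text
t: 18.32
eef_pos: [0.5881, -0.1552, 0.3483]
tool_rot: [0.001, 0.696, 0.718, 0.001]
contact_force: [-0.7, -0.3, -0.7]
gripper_width: 0.878
grasp_force: 0.0
t: 18.98
eef_pos: [0.5842, -0.0515, 0.3663]
tool_rot: [-0.0, 0.697, 0.717, -0.0]
contact_force: [0.2, -0.9, -0.1]
gripper_width: 0.88
grasp_force: 0.0
plate slope [-0.00279982  0.02917561]
level 0.72 (array([0.5738, 0.0499]), array([0.0298, 0.1514]), -88.5)
[ 0.06888292 -0.85639725  0.17342837]
slide_box [array([0.542, 0.409, 0.03 ])]
reagent [array([0.418, 0.321, 0.056])]
beaker [array([0.729, 0.002, 0.046])]
```

View pics/wrist_8.png

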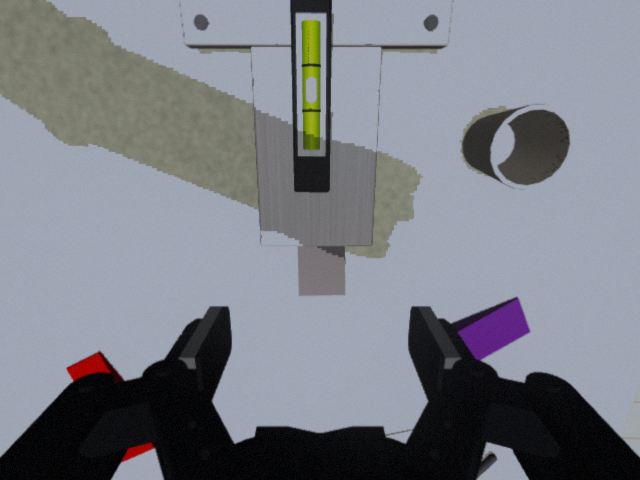

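The bubble (row 89.5) is within about 1.5 mm of the middle of the lines (rows 65 and 110). The wedge is under the toe, the bystanders haven't moved and the arm is clear.

```bash
python3 -c "
from station import bot
print(bot.hand_in())"
```

```text
the job is handed in; nothing more can be done
None
```

I handed the job in at about 19 s; the hand-in returned no verdict. The level lies free on the plate, toe to heel, with the bubble about 1.5 mm from centre; the wedge is under the toe, and the box, bottle and cup have not moved.

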